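Wedge the tube rack in the shaker bay with the filler block that fits

ROBOT

A 6-joint arm with a two-finger parallel gripper is mounted at the origin on the work surface. World frame = base frame: x ahead of the robot, y to its left, z up, the work surface at z = 0. Lengths are in m, angles in degrees, forces in N, time in s.
With the tool pointing down it reaches from about 0.4 to 0.825 m from the base axis. Payload 7 kg.
Tool frame: the origin (TCP) lies at the very end of the fingers, on their centre line; the grasp point (between the pads) lies 19 mm behind it (r.grasp_offset is the z of the grasp point in the tool frame, in m); z points along the fingers, y is the direction in which the jaws open and shut (so a half turn about z gives the same grasp; the last joint's range is limited). The gripper opens to 88 mm and grips with 3 to 60 N. Pads are 19 mm wide; open, the fingers measure 130 mm over their backs; the gripper's body (78 mm by 193 mm) begins 47 mm behind the grasp point.
Start: joints at [-48.925, 20.546, 0.682, 0, -70.136, -16.507], TCP at [0.281, -0.614, 0.227] pointing down, gripper open.
Joint ranges: [-176.03, 176.03], [-82.01, 121.73], [-58.28, 71.71], [-173.87, 95.51], [-174.79, -0.11], [-173.66, 173.66]. Speed limits (degrees/s): [136.94, 136.94, 172.46, 180, 180, 180].

INTERFACE

Orientations are given as [roll, pitch, yaw] about the fixed x, y, z axes, in that order (R = Rz(yaw) Ry(pitch) Rx(roll)).
In Python, from plant import r gives the robot as it stands.
- The arm moves only by the tool carry_out, never from a script. Its argument "plan" is a list of rows, each a list of 6 numbers: the shift along the world's x, y, z in m, then the turn, a rotation vector about the world's x, y, z in rad. In form: [[tx, ty, tz, wx, wy, wz], ...]. A call has 1 to 12 rows; each row shifts and turns the pose as measured when the row begins; what a row does not reach is not made up. A row lasts 1/12 s, in which the tool goes at most 41.7 mm and 7.16 degrees, less where a joint would pass 70% of its speed; a pose out of reach is approached as far as the arm can. A call with a gripper value outside its range is refused whole. "fingers" is the closure, from -1 (fully open) to 1 (shut), set as the call begins (left out, the last holds). The fingers move at their own pace and stop on an object; "force" is the grip in N (left out, the last holds). Time passes only in rows, so rows that do not move let the fingers close. It gives the time, the measured TCP pose, the force and the opening at its end, in the units of the state.
- r.get_state(): the state, without advancing time (a new reading comes with each control period).
- r.capture(name): name is "scene" or "top" or "wrist"; returns the picture (480x640x3 uint8, red, green, blue); there is no depth.
- r.camera_model(name): a dict with "fov_y" (degrees; the focal length in pixels is half the picture's height over the tangent of half this angle, whatever the lens; pixels are square), "cx", "cy" (the principal point, pixels), "k1" (the pictures are not rectified: a ray, as slopes to the right and down, at radius r is drawn at 1 + k1 r^2 times it, then the intrinsics apply), "R" (3x3) and "t" (3): a world point X has camera coordinates R X + t; the wrist camera has in their place "mount" (4x4, takes a point from camera to tool coordinates, whose origin is the TCP and whose axes are the flange's). Camera axes: x right, y down, z forward; pixel columns grow to the right and rows downward; lengths in m; the calibration is good to about 2 mm. A picture is of the moment at which its call begins: read the wrist's pose just before it. camera_model takes no time and is no camera call.
- r.close_job(): hands the job in, once; it reports no verdict.
The state is a dict: "time_s": time; "joints": joint angles; "qd": joint speeds; "joint_torque": joint torques, N m; "tcp_pos": TCP position; "eef_rot": TCP orientation; "contact_force": force on the tool from outside, world axes, zero at the start; "moment": the same for the moment, N m; "gripper_width": finger opening in m.
Only numpy, scipy, OpenCV 4.12 (cv2) and the standard library are available. Lean on these libraries where they do the work, as an engineer would, in place of code of your own. Each camera call takes 0.05 s, during which the arm holds its last target.

TASK

Slide the tube rack that is in the shaker's walled bay fully home against the bay's end wall nearest the two parked racks. Then find, by trying, which one of the three filler blocks fills the gap left at the other end of the bay (it slips in with only a little play, the next size up will not go in), and leave it standing upright and fully down in that gap, with the other two blocks on the bench. Do not knock over or push away the beaker, the flask or the jar.

Things in the scene. Friction and masses are not known exactly. Their poses are not given: they have to be found in the camera images.
- bay (a point): Centre of the floor of the walled bay on the fixed bench shaker, 60 mm above the bench. Inside the bay is 182.5 mm long (y) and 96 mm wide (x); its steel walls are 22 mm high, 8 mm thick. +y points to the parked racks. The rack starts 17 to 38 mm short of the +y wall. Yaw within 0.2 rad.
- home_wall (a point): Foot of the inner face of the bay's +y end wall, mid-width, at floor level: the wall nearest the parked racks, which the rack must be slid against. Axes as the bay's.
- gap_wall (a point): Foot of the inner face of the bay's -y end wall, mid-width, at floor level. With the rack home, the gap lies between this face and the rack's -y end plate and is 2.5 mm wider than the fitting block; the blocks differ by 8 mm. Axes as the bay's.
- block_thin_c (a point): Thinnest filler block, white plastic, 28 mm thick (y), 56 mm wide (x). Body 60 mm high, foot bevelled 2.5 mm on both thickness faces over the lowest 8 mm; centred grip tab on top, 16 mm thick (y), 40 mm wide (x), from 60 to 100 mm up. Point: centre, 50 mm above the underside. Stands on the bench, z up, yaw within 0.6 rad. About 0.1 kg.
- block_middle_c (a point): Middle filler block, white plastic, 36 mm thick (y), 56 mm wide (x). Body 60 mm high, foot bevelled 2.5 mm on both thickness faces over the lowest 8 mm; centred grip tab on top, 16 mm thick (y), 40 mm wide (x), from 60 to 100 mm up. Point: centre, 50 mm above the underside. Stands on the bench, z up, yaw within 0.6 rad. About 0.1 kg.
- block_thick_c (a point): Thickest filler block, white plastic, 44 mm thick (y), 56 mm wide (x). Body 60 mm high, foot bevelled 2.5 mm on both thickness faces over the lowest 8 mm; centred grip tab on top, 16 mm thick (y), 40 mm wide (x), from 60 to 100 mm up. Point: centre, 50 mm above the underside. Stands on the bench, z up, yaw within 0.6 rad. About 0.1 kg.
- rack_a_end (a point): One of three like wooden tube racks, 136, 144 or 152 mm long (y); which has which length is not told. 90 mm wide (x), solid end plates 52 mm high, 8 mm thick; fixed glass tubes to 104 mm high, none within 55 mm of the -y end. Point: middle of its +y end face, 26 mm above its underside. 0.28 to 0.49 kg. One is in the bay (which one varies), two are parked beside it; y axes along the bay's y.
- rack_b_end (a point): One of three like wooden tube racks, 136, 144 or 152 mm long (y); which has which length is not told. 90 mm wide (x), solid end plates 52 mm high, 8 mm thick; fixed glass tubes to 104 mm high, none within 55 mm of the -y end. Point: middle of its +y end face, 26 mm above its underside. 0.28 to 0.49 kg. One is in the bay (which one varies), two are parked beside it; y axes along the bay's y.
- rack_c_end (a point): One of three like wooden tube racks, 136, 144 or 152 mm long (y); which has which length is not told. 90 mm wide (x), solid end plates 52 mm high, 8 mm thick; fixed glass tubes to 104 mm high, none within 55 mm of the -y end. Point: middle of its +y end face, 26 mm above its underside. 0.28 to 0.49 kg. One is in the bay (which one varies), two are parked beside it; y axes along the bay's y.
- beaker: Glass beaker, 80 mm across, 95 mm high, standing among the blocks. Origin at the centre of its underside.
- flask: Conical glass flask, 84 mm across its foot, 122 mm high, standing near the blocks. Origin at the centre of its underside.
- jar: White plastic jar with lid, 60 mm across, 85 mm high, standing near the blocks. Origin at the centre of its underside.
Not all that is in view belongs to the job. Leave any blue or orange look-alike of the part that bears block_middle_c alone.

How it is judged:
By the outcome, as a careful person would: the job done as asked, in the order asked, and still so for the second after the job is handed in, with the robot touching nothing.
It also fails if it takes over 67 s, if anything falls off the work surface, if the arm or the gripper's body presses on something with over 40 N, if the wrist force passes 120 N, or if a joint passes its speed limit or range.

## Working session

There is one attempt and no reset: what is moved stays moved. The work goes in short steps, Python scripts to look and compute and a tool call to move; the robot and the scene stay as the last step left them, time stands still between calls to the robot, and variables do not carry over. Pictures are saved under pics/ and viewed, and the job is handed in when it is done.

Besides the shell and the picture viewer there is one more tool, called after "Request:" by a JSON object that holds its "fn" and its "kwargs". carry_out: Moves the arm, as the interface text tells. Its arguments: {"type":"object","properties":{"plan":{"type":"array"},"fingers":{"type":"number"},"force":{"type":"number"}},"required":["plan"]}

```bash
ls; mkdir -p pics
python3 - <<'E'
from plant import r
import cv2
print(r.get_state())
for n in ("scene","top","wrist"):
    im=r.capture(n); cv2.imwrite(f"pics/{n}0.png",im[:,:,::-1]); print(n,r.camera_model(n))
print(r.grasp_offset)
E
```

```text
pics
{'time_s': 0.0, 'joints': array([-4.89261412e+01,  2.05915139e+01,  6.33927982e-01, -2.14377510e-02,
       -7.01374062e+01, -1.65074132e+01]), 'qd': array([-0.04509479,  0.05174867,  0.04083569, -0.04309414, -0.00180922,
       -0.06356433]), 'joint_torque': array([ 2.41201858e-03, -5.82713914e+01,  2.93052810e+01,  6.99740499e+00,
        6.75927935e-03, -1.61017288e-04]), 'tcp_pos': array([ 0.28040628, -0.61344855,  0.22561884]), 'eef_rot': array([ 1.79903196e+02, -7.67158777e-03, -1.55440848e+02]), 'contact_force': array([0.63533631, 0.90835834, 0.34632856]), 'moment': array([ 0.00927902, -0.03643063,  0.0335727 ]), 'gripper_width': 0.08748769311061967}
scene {'fov_y': 44.89320728142675, 'cx': 317.2588876898343, 'cy': 239.77016436162867, 'k1': -0.021002320996770737, 'R': array([[ 0.88039422,  0.47368568, -0.02297595],
       [ 0.2387938 , -0.48463924, -0.84148816],
       [-0.40973593,  0.7353548 , -0.53978679]]), 't': array([-0.45032968, -0.06325391,  1.68433952])}
top {'fov_y': 42.49619822423859, 'cx': 323.5137376312518, 'cy': 240.48112463638518, 'k1': 0.04353563948522513, 'R': array([[-1.33371761e-02, -9.99907914e-01, -2.50680820e-03],
       [-9.91501532e-01,  1.35494279e-02, -1.29387500e-01],
       [ 1.29409551e-01,  7.59840304e-04, -9.91590939e-01]]), 't': array([-0.00824255,  0.52047714,  1.62020998])}
wrist {'fov_y': 58.1421345503645, 'cx': 317.3025889695015, 'cy': 235.17636078467308, 'k1': 0.01525413819633272, 'mount': array([[-2.44328470e-04, -9.62394161e-01, -2.71656806e-01,
         7.28762921e-02],
       [ 9.99999569e-01, -4.78432368e-04,  7.95533734e-04,
        -1.20155674e-03],
       [-8.95586429e-04, -2.71656494e-01,  9.62393863e-01,
        -1.56824239e-01],
       [ 0.00000000e+00,  0.00000000e+00,  0.00000000e+00,
         1.00000000e+00]])}
-0.0188
```

View pics/scene0.png

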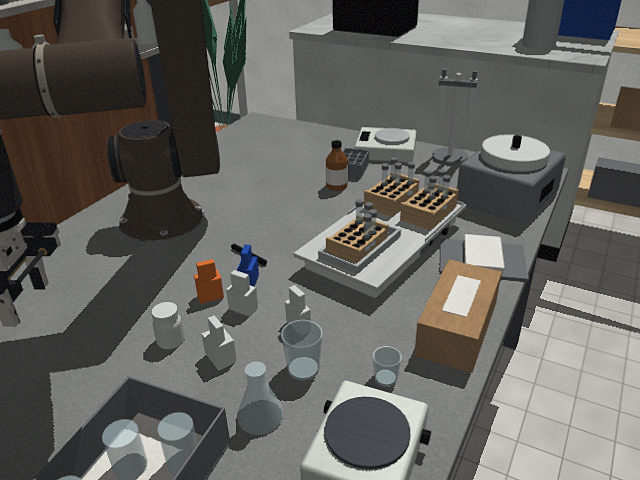

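View pics/top0.png

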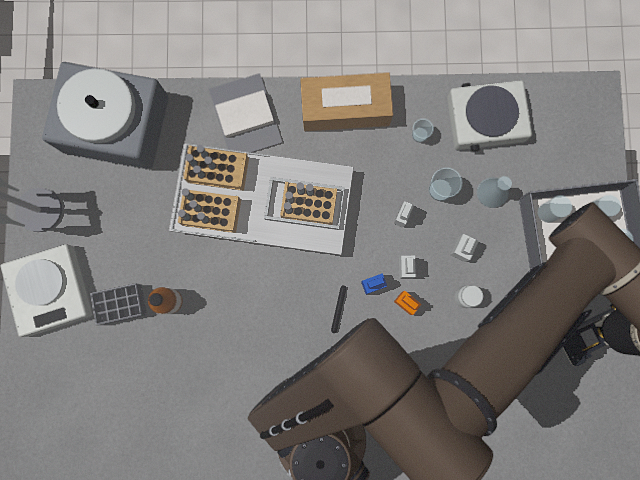

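View pics/wrist0.png

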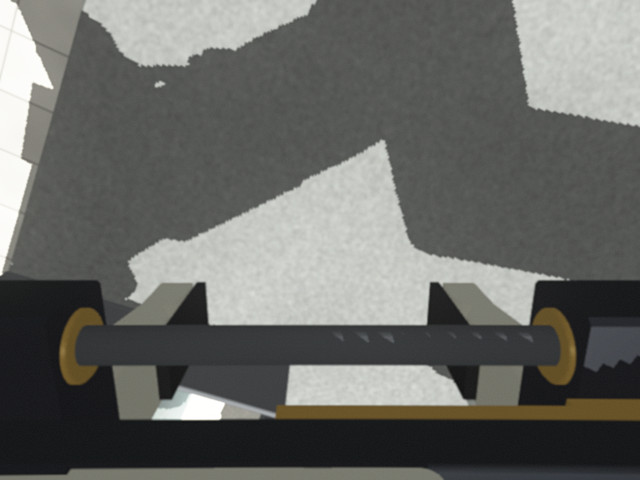

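```bash
cat > h.py <<'E'
import numpy as np, cv2
from scipy.spatial.transform import Rotation as Ro
from plant import r
def cam(n,st=None):
    m=r.camera_model(n); f=240/np.tan(np.radians(m['fov_y']/2))
    if n=='wrist':
        st=st or r.get_state()
        T=np.eye(4);T[:3,:3]=Ro.from_euler('xyz',st['eef_rot'],degrees=True).as_matrix();T[:3,3]=st['tcp_pos']
        C=T@np.array(m['mount']); R=C[:3,:3].T; t=-R@C[:3,3]
    else: R=np.array(m['R']);t=np.array(m['t'])
    return dict(f=f,cx=m['cx'],cy=m['cy'],k1=m['k1'],R=R,t=t)
def proj(c,X):
    p=np.atleast_2d(X)@c['R'].T+c['t']; s=p[:,:2]/p[:,2:]; s=s*(1+c['k1']*(s**2).sum(1,keepdims=True))
    return s*c['f']+[c['cx'],c['cy']]
def ray(c,uv):
    d=(np.atleast_2d(uv).astype(float)-[c['cx'],c['cy']])/c['f']; s=d.copy()
    for _ in range(20): s=d/(1+c['k1']*(s**2).sum(1,keepdims=True))
    D=np.c_[s,np.ones(len(s))]@c['R']; return -c['R'].T@c['t'],D
def onz(c,uv,z):
    o,D=ray(c,uv); return o+D*((z-o[2])/D[:,2:])
def crop(im,x0,y0,x1,y1,k,name):
    cv2.imwrite(name,cv2.resize(im[y0:y1,x0:x1,::-1],None,fx=k,fy=k,interpolation=cv2.INTER_CUBIC))
E
python3 - <<'E'
from h import *
im=cv2.imread('pics/top0.png')[:,:,::-1]
crop(im,360,160,500,320,4,'pics/topblk.png')
crop(im,165,135,365,260,4,'pics/topbay.png')
c=cam('top')
print(onz(c,[[404,213],[467,247],[408,266]],0.1).round(3))
print(onz(c,[[308,202]],0.1).round(3), onz(c,[[446,184],[492,190],[471,296]],0.09).round(3))
im=cv2.imread('pics/scene0.png')[:,:,::-1]
crop(im,140,230,340,400,4,'pics/scblk.png')
E
```

```text
[[ 0.58  -0.224  0.1  ]
 [ 0.49  -0.382  0.1  ]
 [ 0.443 -0.23   0.1  ]]
[[0.613 0.024 0.1  ]] [[ 0.657 -0.337  0.09 ]
 [ 0.64  -0.456  0.09 ]
 [ 0.365 -0.389  0.09 ]]
```

View pics/topblk.png

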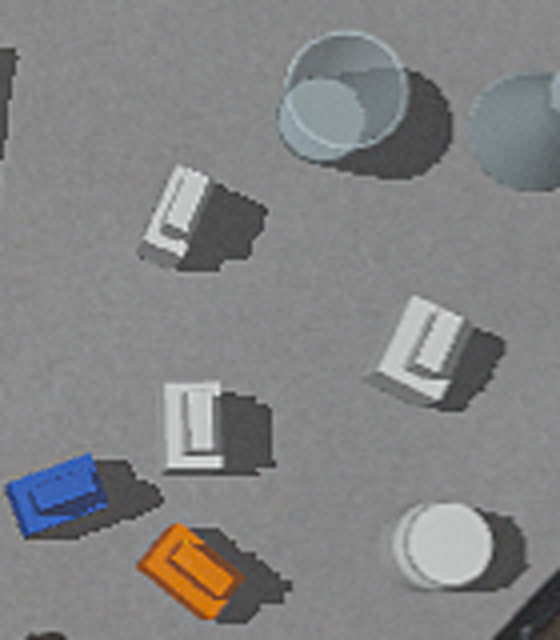

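View pics/topbay.png

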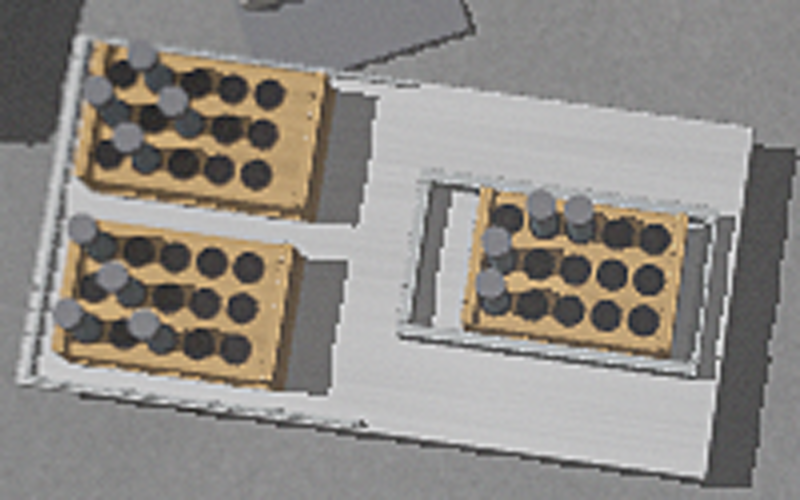

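View pics/scblk.png

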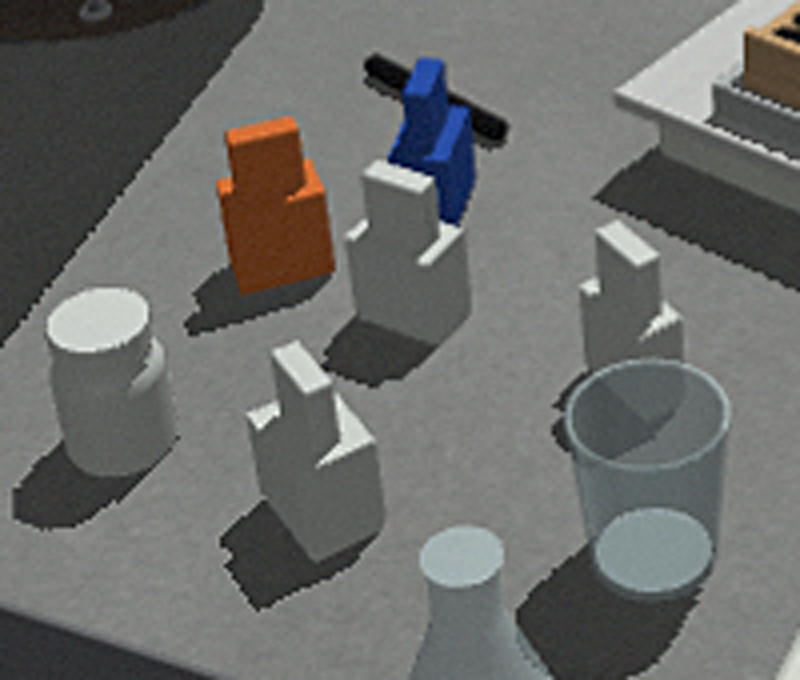

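Run:
```python
from h import *
c=cam('top')
k=lambda P,x0,y0: (np.array(P,float)+.5)/4-.5+[x0,y0]
R=onz(c,k([(482,185),(465,328),(668,355),(688,213)],165,135),.112)
print('rack',R.round(4)); 
for i in range(4): print(np.linalg.norm(R[i]-R[(i+1)%4]).round(4))
W=onz(c,k([(419,181),(399,336),(697,376),(721,217)],165,135),.082)
print('bay out',W.round(4),W.mean(0))
for i in range(4): print(np.linalg.norm(W[i]-W[(i+1)%4]).round(4))
d=(W[0]+W[1]-W[2]-W[3])[:2]; print('yaw', np.degrees(np.arctan2(d[1],d[0]))-90)
d=(R[0]+R[1]-R[2]-R[3])[:2]; print('rack yaw', np.degrees(np.arctan2(d[1],d[0]))-90)
# blocks tab tops z=.1 : corners
T={'A':[(181,168),(209,176),(190,240),(161,230)],'B':[(438,303),(467,320),(442,378),(413,362)],'C':[(186,388),(214,388),(215,450),(188,451)]}
for n,P in T.items():
    Q=onz(c,k(P,360,160),.1); d=(Q[0]+Q[1]-Q[2]-Q[3])[:2]
    print(n,Q.mean(0).round(4),[np.linalg.norm(Q[i]-Q[(i+1)%4]).round(4) for i in range(4)],'xaxis yaw',np.degrees(np.arctan2(d[1],d[0])).round(1))
```

```text
rack [[ 0.6668  0.0818  0.112 ]
 [ 0.5733  0.0932  0.112 ]
 [ 0.554  -0.0367  0.112 ]
 [ 0.6465 -0.051   0.112 ]]
0.0941
0.1313
0.0936
0.1343
bay out [[ 0.6769  0.1251  0.082 ]
 [ 0.5737  0.1384  0.082 ]
 [ 0.5447 -0.0558  0.082 ]
 [ 0.65   -0.0733  0.082 ]] [0.61133328 0.03361906 0.082     ]
0.1041
0.1963
0.1068
0.2002
yaw -8.108875933336378
rack yaw -8.564513815857396
A [ 0.5869 -0.2294  0.1   ] [np.float64(0.0188), np.float64(0.0439), np.float64(0.0197), np.float64(0.0429)] xaxis yaw -18.6
B [ 0.4954 -0.3894  0.1   ] [np.float64(0.0212), np.float64(0.0411), np.float64(0.0209), np.float64(0.0418)] xaxis yaw -25.1
C [ 0.447 -0.235  0.1  ] [np.float64(0.0179), np.float64(0.0397), np.float64(0.0172), np.float64(0.0404)] xaxis yaw -0.5
```

Request:
{"fn": "carry_out", "kwargs": {"plan": [[0.024,0.025,0.009,0,0,-0.04],[0.024,0.025,0.009,0,0,-0.04],[0.024,0.025,0.009,0,0,-0.04],[0.024,0.025,0.009,0,0,-0.04],[0.024,0.025,0.009,0,0,-0.04],[0.024,0.025,0.009,0,0,-0.04],[0.024,0.025,0.009,0,0,-0.04],[0.024,0.025,0.009,0,0,-0.04],[0.024,0.025,0.009,0,0,-0.04],[0.024,0.025,0.009,0,0,-0.04],[0.024,0.025,0.009,0,0,-0.04],[0.024,0.025,0.009,0,0,-0.04]]}}

```text
time_s: 1.15
tcp_pos: [0.5709, -0.3004, 0.3313]
eef_rot: [179.3, -0.4, 175.2]
contact_force: [1.1, -0.8, 0.1]
gripper_width: 0.0873
```

Run:
```python
from h import *
import pickle
st=r.get_state(); im=r.capture('wrist'); print(st['time_s'],st['tcp_pos'],st['eef_rot'],st['joints'],st['qd'],st['contact_force'])
pickle.dump(st,open('pics/w1.pkl','wb')); cv2.imwrite('pics/w1.png',im[:,:,::-1])
```

```text
1.15 [ 0.57089935 -0.30042887  0.33127584] [179.29284796  -0.3925723  175.16851306] [-10.86611491  15.61277129   7.33944117  -0.66815775 -82.19193513
 -83.87433332] [ 34.52943063   8.57912508  25.81133959  -0.56255218 -16.61297699
 -63.15411718] [ 1.07978329 -0.75874265  0.1252559 ]
```

View pics/w1.png

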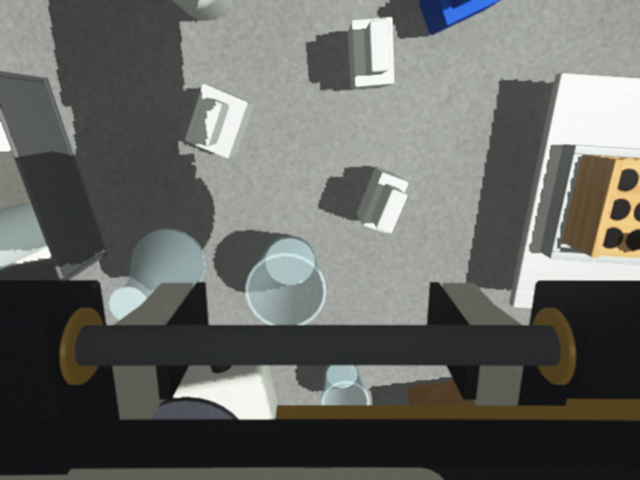

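Run:
```python
from h import *
im=cv2.imread('pics/w1.png')[:,:,::-1]
a=[cv2.resize(im[y:y+90,x:x+90,::-1],None,fx=4.4,fy=4.4,interpolation=cv2.INTER_CUBIC) for x,y in((340,155),(172,75),(328,8))]
cv2.imwrite('pics/w1b.png',np.hstack([a[0],a[1]])); cv2.imwrite('pics/w1c.png',a[2])
```

```text
(no output)
```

View pics/w1b.png

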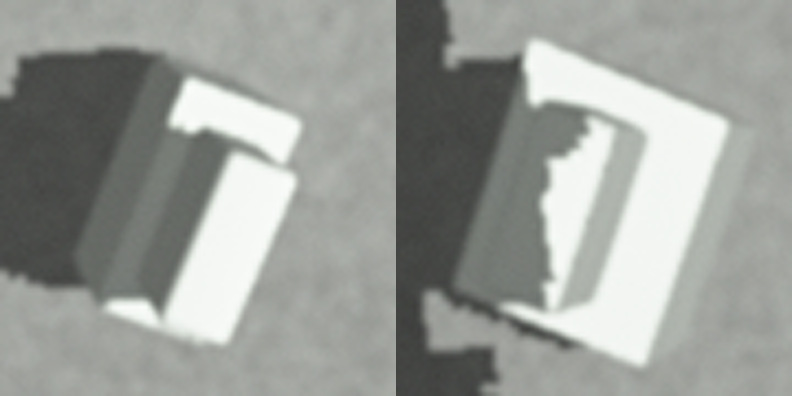

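View pics/w1c.png

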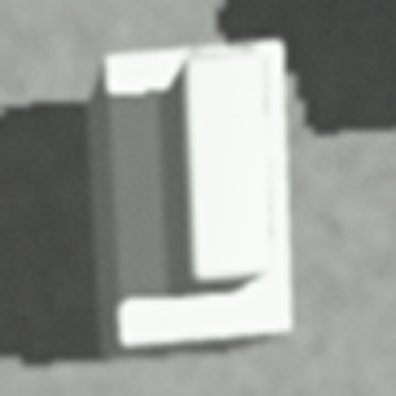

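Run:
```python
from h import *
import pickle
st=pickle.load(open('pics/w1.pkl','rb')); c=cam('wrist',st)
k=lambda P,x0,y0: (np.array(P,float)+.5)/4.4-.5+[x0,y0]
def m(n,P,o,z):
    Q=onz(c,k(P,*o),z); d=(Q[0]+Q[1]-Q[2]-Q[3])[:2] if len(Q)==4 else 0*Q[0]
    print(n,Q.mean(0).round(4),[np.linalg.norm(Q[i]-Q[(i+1)%len(Q)]).round(4) for i in range(len(Q))],'ang',np.degrees(np.arctan2(d[1],d[0])).round(1))
m('A tab',[(234,152),(297,175),(228,346),(163,320)],(340,155),.1)
m('A sh',[(185,77),(302,122),(102,308)],(340,155),.06)
m('B sh',[(134,38),(334,123),(251,366),(57,288)],(172,75),.06)
m('C sh',[(104,58),(284,40),(292,330),(119,347)],(328,8),.06)
m('C tab',[(186,62),(265,55),(265,272),(195,278)],(328,8),.1)
```

```text
A tab [ 0.5897 -0.2308  0.1   ] [np.float64(0.0141), np.float64(0.0388), np.float64(0.0152), np.float64(0.0382)] ang 155.4
A sh [ 0.5798 -0.2311  0.06  ] [np.float64(0.0289), np.float64(0.0619), np.float64(0.0562)] ang -0.0
B sh [ 0.4965 -0.3888  0.06  ] [np.float64(0.0449), np.float64(0.0555), np.float64(0.0447), np.float64(0.0557)] ang 153.4
C sh [ 0.4478 -0.2357  0.06  ] [np.float64(0.037), np.float64(0.0562), np.float64(0.037), np.float64(0.0562)] ang 179.7
C tab [ 0.4481 -0.2359  0.1   ] [np.float64(0.0147), np.float64(0.0378), np.float64(0.0135), np.float64(0.0377)] ang 178.7
```

Request:
{"fn": "carry_out", "kwargs": {"plan": [[0.01,0.036,-0.002,0,0,-0.006],[0.01,0.036,-0.002,0,0,-0.006],[0.01,0.036,-0.002,0,0,-0.006],[0.01,0.036,-0.002,0,0,-0.006],[0.01,0.036,-0.002,0,0,-0.006],[0.01,0.036,-0.002,0,0,-0.006],[0.01,0.036,-0.002,0,0,-0.006],[0.01,0.036,-0.002,0,0,-0.006],[0,0,0,0,0,0],[0,0,0,0,0,0]], "fingers": 1, "force": 20}}

```text
time_s: 2.03
tcp_pos: [0.6574, 0.0063, 0.3122]
eef_rot: [179.3, -0.5, 172.4]
contact_force: [0.0, -0.5, 0.7]
gripper_width: 0.0267
```

```bash
cat > wshot.py <<'E'
from h import *
import pickle,sys
n=sys.argv[1]
st=r.get_state(); im=r.capture('wrist'); print(st['time_s'],st['tcp_pos'].round(4),st['eef_rot'].round(2),st['joints'].round(1),np.abs(st['qd']).max().round(2),st['contact_force'].round(2),st['gripper_width'])
pickle.dump(st,open(f'pics/{n}.pkl','wb')); cv2.imwrite(f'pics/{n}.png',im[:,:,::-1])
E
python3 wshot.py w2
```

```text
2.0333 [0.6574 0.0063 0.3122] [179.34  -0.5  172.39] [  17.    17.     6.9   -0.8  -80.1 -114.5] 3.25 [ 0.01 -0.52  0.72] 0.026681614107880378
```

View pics/w2.png

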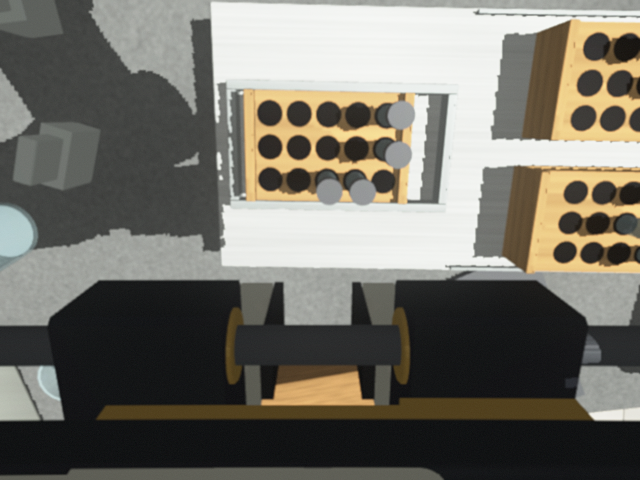

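Run:
```python
from h import *
im=cv2.imread('pics/w2.png')[:,:,::-1]
crop(im,210,60,470,230,3,'pics/w2b.png')
```

```text
(no output)
```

View pics/w2b.png

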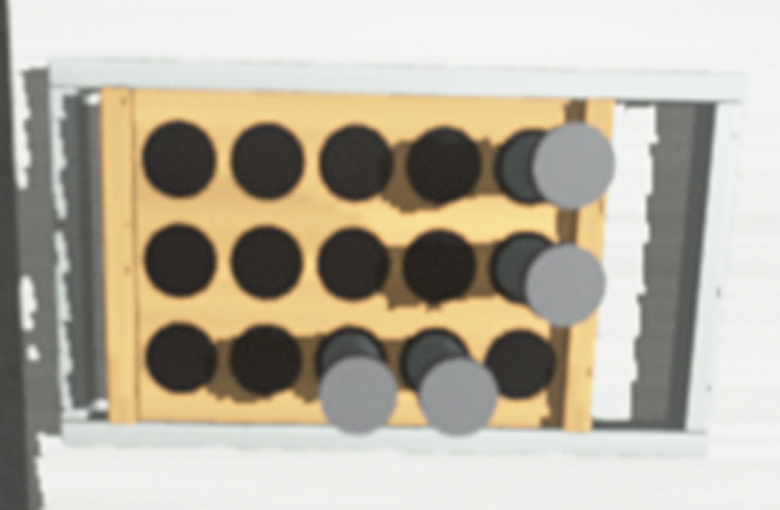

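Run:
```python
from h import *
import pickle
st=pickle.load(open('pics/w2.pkl','rb')); c=cam('wrist',st)
k=lambda P,x0,y0: (np.array(P,float)+.5)/3-.5+[x0,y0]
def m(n,P,o,z):
    Q=onz(c,k(P,*o),z); d=(Q[1]+Q[2]-Q[0]-Q[3])[:2]
    print(n,Q.round(4).tolist(),Q.mean(0).round(4),[np.linalg.norm(Q[i]-Q[(i+1)%len(Q)]).round(4) for i in range(len(Q))],'yaw',(np.degrees(np.arctan2(d[1],d[0]))-90).round(2))
m('rack',[(100,87),(614,100),(592,430),(110,423)],(210,60),.112)
m('bay out',[(50,60),(744,75),(706,455),(63,443)],(210,60),.082)
c=cam('top')
```

```text
rack [[0.5582, -0.0374, 0.112], [0.5792, 0.0956, 0.112], [0.6663, 0.0831, 0.112], [0.6461, -0.0505, 0.112]] [0.6124 0.0227 0.112 ] [np.float64(0.1347), np.float64(0.088), np.float64(0.1351), np.float64(0.0889)] yaw -8.79
bay out [[0.5469, -0.0543, 0.082], [0.5768, 0.1396, 0.082], [0.6855, 0.123, 0.082], [0.6552, -0.071, 0.082]] [0.6161 0.0343 0.082 ] [np.float64(0.1961), np.float64(0.11), np.float64(0.1964), np.float64(0.1096)] yaw -8.82
```

```bash
cat > to.py <<'E'
# usage: to.py x y z yaw  -> remaining shift and rotvec
from h import *
import sys
x,y,z,yaw=map(float,sys.argv[1:5]); st=r.get_state()
Rt=Ro.from_euler('xyz',[180,0,yaw],degrees=True); Rc=Ro.from_euler('xyz',st['eef_rot'],degrees=True)
d=np.array([x,y,z])-st['tcp_pos']; w=(Rt*Rc.inv()).as_rotvec()
print('t',st['time_s'],'shift',d.round(4),'rot',w.round(4),'rows>=',max(np.linalg.norm(d)/.0417,np.linalg.norm(w)/.125).round(1),'F',st['contact_force'].round(1),'j',st['joints'].round(0),'w',round(st['gripper_width'],4))
E
python3 to.py .596 -.084 .2 -98.7
```

```text
t 2.0833 shift [-0.0613 -0.0901 -0.1118] rot [-0.0044 -0.0159  1.5522] rows>= 12.4 F [-1.2  0.   0.3] j [  17.   17.    7.   -1.  -80. -114.] w 0.0223
```

Request:
{"fn": "carry_out", "kwargs": {"plan": [[-0.005,-0.0076,-0.009,0,0,0.124],[-0.005,-0.0076,-0.009,0,0,0.124],[-0.005,-0.0076,-0.009,0,0,0.124],[-0.005,-0.0076,-0.009,0,0,0.124],[-0.005,-0.0076,-0.009,0,0,0.124],[-0.005,-0.0076,-0.009,0,0,0.124],[-0.005,-0.0076,-0.009,0,0,0.124],[-0.005,-0.0076,-0.009,0,0,0.124],[-0.005,-0.0076,-0.009,0,0,0.124],[-0.005,-0.0076,-0.009,0,0,0.124],[-0.005,-0.0076,-0.009,0,0,0.124],[-0.005,-0.0076,-0.009,0,0,0.124]]}}

```text
time_s: 3.08
tcp_pos: [0.5917, -0.1019, 0.2017]
eef_rot: [179.4, -0.4, -101.7]
contact_force: [0.3, 0.4, 0.2]
gripper_width: 0.0005
```

```bash
python3 to.py .596 -.084 .094 -98.7
```

```text
t 3.0833 shift [ 0.0043  0.0179 -0.1077] rot [ 0.0041 -0.0121  0.0518] rows>= 2.6 F [0.3 0.4 0.2] j [  9.  15. -11.   0. -65. -21.] w 0.0005
```

Request:
{"fn": "carry_out", "kwargs": {"plan": [[0.001,0.004,-0.03,0.001,-0.004,0.02],[0.001,0.003,-0.03,0.001,-0.004,0.02],[0.001,0.002,-0.025,0.001,-0.004,0.01],[0.001,0.001,-0.012,0,0,0],[0,0,0,0,0,0],[0,0,0,0,0,0]]}}

```text
time_s: 3.58
tcp_pos: [0.5912, -0.1017, 0.1019]
eef_rot: [-179.9, -0.1, -98.8]
contact_force: [-0.4, -1.3, 0.1]
gripper_width: 0.0002
```

```bash
python3 to.py .596 -.084 .094 -98.7;python3 wshot.py w3
```

```text
t 3.5833 shift [ 0.0048  0.0177 -0.0079] rot [0.0014 0.0017 0.0009] rows>= 0.5 F [-0.4 -1.3  0.1] j [  9.  20. -18.   0. -52. -18.] w 0.0002
3.5833 [ 0.5912 -0.1017  0.1019] [-1.7989e+02 -7.0000e-02 -9.8750e+01] [  8.9  19.6 -18.4   0.1 -51.9 -17.8] 1.09 [-0.45 -1.27  0.12] 0.0001886353300248837
```

View pics/w3.png

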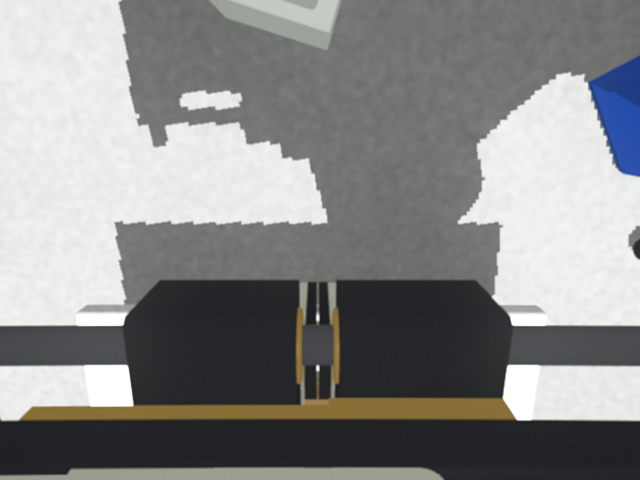

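Request:
{"fn": "carry_out", "kwargs": {"plan": [[0.003,0.012,-0.002,0,0,0],[0.003,0.012,-0.002,0,0,0],[0.003,0.012,-0.002,0,0,0],[0.003,0.01,-0.002,0,0,0],[0.001,0.006,-0.001,0,0,0],[0.001,0.006,0,0,0,0],[0.001,0.006,0,0,0,0]]}}

```text
time_s: 4.22
tcp_pos: [0.6101, -0.0334, 0.0982]
eef_rot: [-179.4, -0.0, -98.8]
contact_force: [-0.1, -1.5, -1.2]
gripper_width: 0.0006
```

```bash
python3 to.py .6079 -.0193 .094 -98.7
```

```text
t 4.2167 shift [-0.0022  0.0141 -0.0042] rot [0.0016 0.0096 0.002 ] rows>= 0.4 F [-0.1 -1.5 -1.2] j [ 15.  21. -18.   0. -51. -24.] w 0.0006
```

Request:
{"fn": "carry_out", "kwargs": {"plan": [[0.0,0.004,-0.001,0,0,0],[0.0,0.004,-0.001,0,0,0],[0.0,0.004,0,0,0,0],[0.0,0.003,0,0,0,0]]}}

```text
time_s: 4.55
tcp_pos: [0.6105, -0.0203, 0.0975]
eef_rot: [-179.4, -0.4, -98.7]
contact_force: [3.1, -30.6, 5.2]
gripper_width: 0.0004
```

```bash
python3 to.py .6079 -.0193 .094 -98.7
```

```text
t 4.55 shift [-0.0026  0.001  -0.0035] rot [ 0.0084  0.0091 -0.0005] rows>= 0.1 F [  3.1 -30.6   5.2] j [ 17.  21. -18.   1. -51. -26.] w 0.0004
```

Request:
{"fn": "carry_out", "kwargs": {"plan": [[-0.001,-0.006,0,0,0,0],[-0.003,-0.02,0,0,0,0],[-0.003,-0.02,0,0,0,0],[0,-0.01,0.02,0,0,0],[0,0,0.04,0,0,0],[0,0,0.04,0,0,0],[0,0,0.035,0,0,0],[0,0,0.03,0,0,0],[0,0,0.0,0,0,0]], "fingers": -0.2}}

```text
time_s: 5.3
tcp_pos: [0.5984, -0.0778, 0.2649]
eef_rot: [-179.9, -0.3, -98.9]
contact_force: [0.9, 0.1, -0.3]
gripper_width: 0.0512
```

```bash
python3 to.py .655 -.01 .3 171.3
python3 - <<'E'
from h import *
im=r.capture('top'); crop(im,165,135,365,260,4,'pics/topbay2.png')
E
```

```text
t 5.3 shift [0.0566 0.0678 0.0351] rot [ 0.0056 -0.0037 -1.5679] rows>= 12.5 F [ 0.9  0.1 -0.3] j [ 11.  13.  -6.   0. -72. -20.] w 0.0512
```

View pics/topbay2.png

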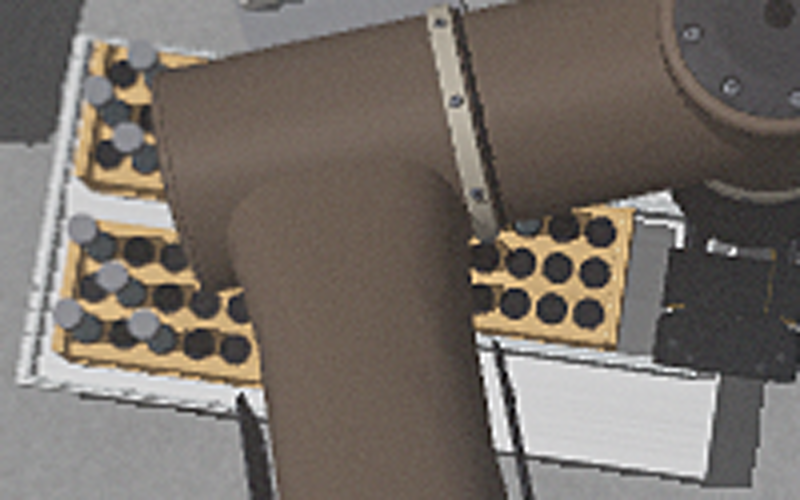

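Request:
{"fn": "carry_out", "kwargs": {"plan": [[0.004,0.003,0.002,0,0,-0.124],[0.004,0.003,0.002,0,0,-0.124],[0.004,0.003,0.002,0,0,-0.124],[0.004,0.003,0.002,0,0,-0.124],[0.004,0.003,0.002,0,0,-0.124],[0.004,0.003,0.002,0,0,-0.124],[0.004,0.003,0.002,0,0,-0.124],[0.004,0.003,0.002,0,0,-0.124],[0.004,0.003,0.002,0,0,-0.124],[0.004,0.003,0.002,0,0,-0.124],[0.004,0.003,0.002,0,0,-0.124],[0.004,0.003,0.002,0,0,-0.124]]}}

```text
time_s: 6.35
tcp_pos: [0.6419, -0.0342, 0.2719]
eef_rot: [179.3, -0.8, 175.0]
contact_force: [-0.3, 0.8, 0.1]
gripper_width: 0.0525
```

Request:
{"fn": "carry_out", "kwargs": {"plan": [[0,0,0,0,0,-0.04],[0,0,0,0,0,0],[0,0,0,0,0,0]]}}

```text
time_s: 6.6
tcp_pos: [0.6416, -0.0322, 0.2676]
eef_rot: [179.3, -1.0, 172.3]
contact_force: [-0.0, -0.5, -0.2]
gripper_width: 0.0529
```

```bash
python3 wshot.py w4;  python3 - <<'E'
from h import *
im=cv2.imread('pics/w4.png')[:,:,::-1]
crop(im,200,10,460,180,3,'pics/w4b.png')
E
```

```text
6.6 [ 0.6416 -0.0322  0.2676] [179.27  -1.03 172.28] [  13.8   16.9    1.2   -1.1  -75.  -111.3] 0.76 [-0.01 -0.51 -0.24] 0.052914186761250856
```

View pics/w4.png

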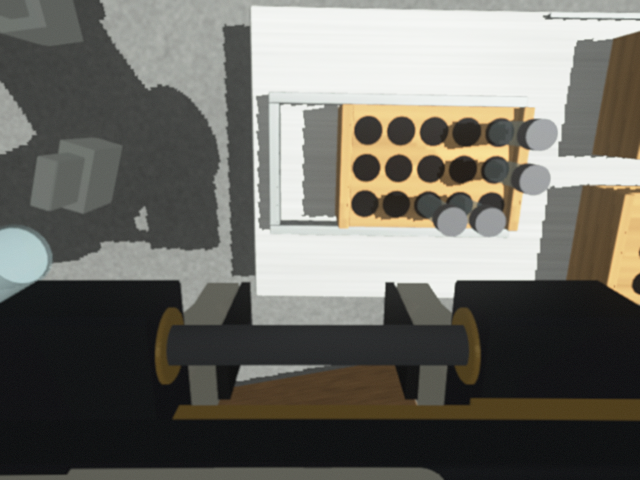

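Run:
```python
from h import *
im=cv2.imread('pics/w4.png')[:,:,::-1]
crop(im,250,80,410,245,4.5,'pics/w4b.png')
```

```text
(no output)
```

View pics/w4b.png

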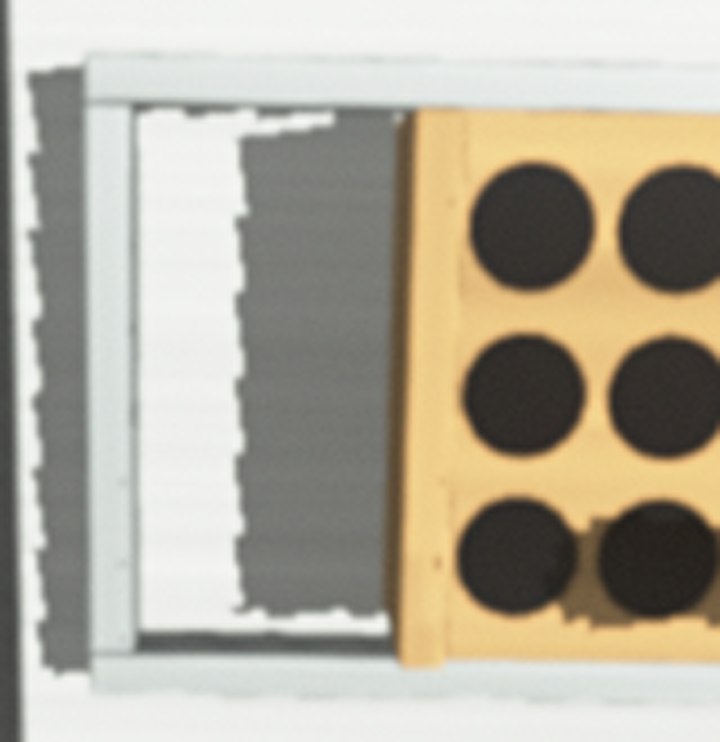

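```bash
cat > gap.py <<'E'
from h import *
import pickle
st=pickle.load(open('pics/w4.pkl','rb')); c=cam('wrist',st)
k=lambda P: (np.array(P,float)+.5)/4.5-.5+[250,80]
wi=onz(c,k([(135,103),(136,653)]),.082); wo=onz(c,k([(86,55),(92,690)]),.082); rk=onz(c,k([(415,109),(400,665)]),.112)
sx=onz(c,k([(110,103),(115,653)]),.082)  # inner side walls
for n,Q in(('wi',wi),('wo',wo),('rk',rk)):
    d=Q[1]-Q[0]; print(n,Q.round(4).tolist(),Q.mean(0).round(4),'yaw',np.degrees(np.arctan2(d[1],d[0])).round(2),np.linalg.norm(d).round(4))
th=np.radians(-8.8); y=np.array([-np.sin(th),np.cos(th),0]); print('gap',(rk.mean(0)-wi.mean(0))@y,'wall', (wi.mean(0)-wo.mean(0))@y)
print('centre',(rk.mean(0)+wi.mean(0))/2)
E
python3 gap.py
```

```text
wi [[0.5552, -0.0476, 0.082], [0.6494, -0.0624, 0.082]] [ 0.6023 -0.055   0.082 ] yaw -8.93 0.0954
wo [[0.5465, -0.0545, 0.082], [0.6551, -0.0714, 0.082]] [ 0.6008 -0.063   0.082 ] yaw -8.85 0.11
rk [[0.5633, -0.003, 0.112], [0.6507, -0.0161, 0.112]] [ 0.607  -0.0095  0.112 ] yaw -8.53 0.0884
gap 0.04564413366792084 wall 0.00810375760375186
centre [ 0.60465121 -0.03227039  0.097     ]
```

```bash
python3 to.py .496 -.389 .2 154
```

```text
t 6.65 shift [-0.1454 -0.3568 -0.0674] rot [-0.0175 -0.014  -0.3192] rows>= 9.4 F [-0.4  0.1 -0.3] j [  14.   17.    1.   -1.  -75. -111.] w 0.0527
```

Request:
{"fn": "carry_out", "kwargs": {"plan": [[-0.0145,-0.0345,-0.004,0,0,-0.03],[-0.0145,-0.0345,-0.004,0,0,-0.03],[-0.0145,-0.0345,-0.004,0,0,-0.03],[-0.0145,-0.0345,-0.004,0,0,-0.03],[-0.0145,-0.0345,-0.004,0,0,-0.03],[-0.0145,-0.0345,-0.004,0,0,-0.03],[-0.0145,-0.0345,-0.004,0,0,-0.03],[-0.0145,-0.0345,-0.004,0,0,-0.03],[-0.0145,-0.0345,-0.004,0,0,-0.03],[-0.002,-0.015,0,0,0,-0.03],[0,0,0,0,0,0],[0,0,0,0,0,0]], "fingers": 0.1}}

```text
time_s: 7.65
tcp_pos: [0.4978, -0.3678, 0.2241]
eef_rot: [179.1, -1.3, 155.7]
contact_force: [0.3, 0.7, 0.3]
gripper_width: 0.0395
```

```bash
python3 to.py .496 -.389 .064 154; python3 wshot.py w5
```

```text
t 7.65 shift [-0.0018 -0.0212 -0.1601] rot [-0.0234 -0.0141 -0.0295] rows>= 3.9 F [0.3 0.7 0.3] j [-19.  16.  -5.  -1. -70. -95.] w 0.0395
7.65 [ 0.4978 -0.3678  0.2241] [179.13  -1.3  155.7 ] [-19.   16.3  -5.3  -1.  -69.6 -94.9] 1.76 [0.34 0.71 0.27] 0.03948139768537771
```

View pics/w5.png

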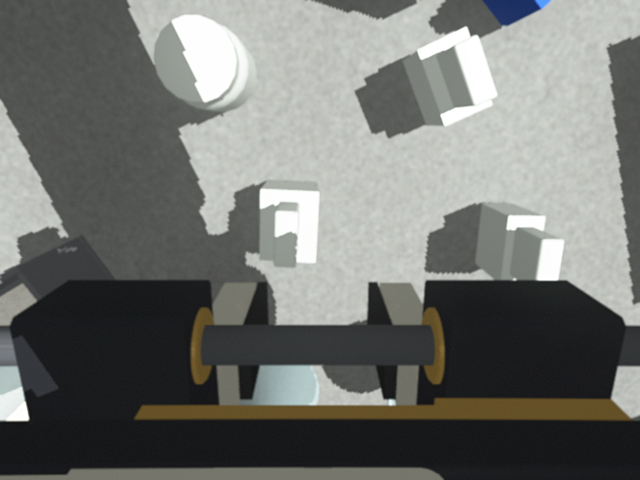

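Run:
```python
from h import *
import pickle
im=cv2.imread('pics/w5.png')[:,:,::-1]
crop(im,240,165,340,285,6,'pics/w5b.png')
```

```text
(no output)
```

View pics/w5b.png

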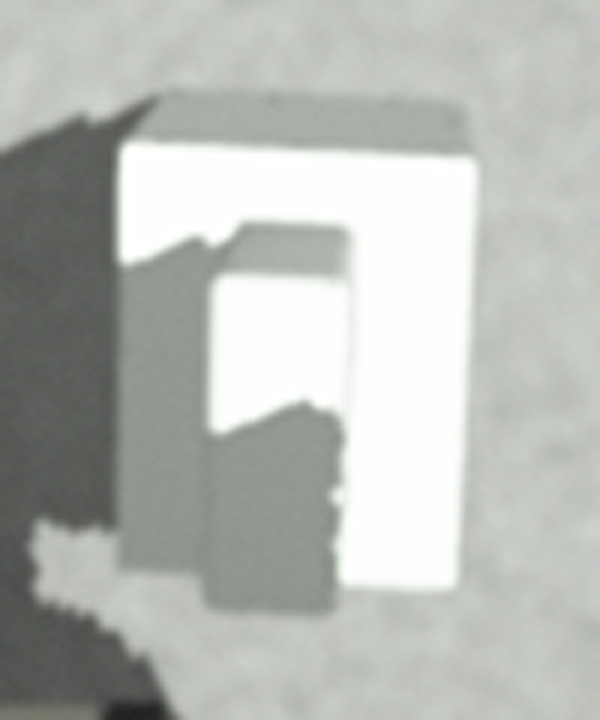

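```bash
python3 - <<'E'
from h import *
import pickle
st=pickle.load(open('pics/w5.pkl','rb')); c=cam('wrist',st)
k=lambda P: (np.array(P,float)+.5)/6-.5+[240,165]
for P,z in(([(120,143),(476,158),(459,590),(118,572)],.06),([(212,274),(349,274),(335,612),(204,607)],.1)):
    Q=onz(c,k(P),z); d=(Q[0]+Q[1]-Q[2]-Q[3])[:2]
    print(Q.mean(0).round(4),[np.linalg.norm(Q[i]-Q[(i+1)%4]).round(4) for i in range(4)],np.degrees(np.arctan2(d[1],d[0])).round(1)-180)
E
python3 to.py .497 -.388 .064 154
```

```text
[ 0.4963 -0.389   0.06  ] [np.float64(0.0445), np.float64(0.0568), np.float64(0.0445), np.float64(0.0561)] -26.5
[ 0.4955 -0.3888  0.1   ] [np.float64(0.0152), np.float64(0.0395), np.float64(0.015), np.float64(0.0388)] -27.19999999999999
t 7.7 shift [-0.001  -0.0206 -0.1601] rot [-0.0233 -0.0142 -0.0301] rows>= 3.9 F [-0.4  0.5 -0.2] j [-19.  16.  -5.  -1. -70. -95.] w 0.0396
```

Request:
{"fn": "carry_out", "kwargs": {"plan": [[0,-0.01,-0.03,-0.01,-0.007,-0.022],[-0.001,-0.009,-0.03,-0.01,-0.007,-0.02],[-0.001,-0.004,-0.02,-0.004,0,0],[0,0,0,0,0,0],[0,0,0,0,0,0]]}}

```text
time_s: 8.12
tcp_pos: [0.4996, -0.3868, 0.1443]
eef_rot: [-180.0, 0.4, 153.9]
contact_force: [0.3, -0.6, 1.5]
gripper_width: 0.0393
```

```bash
python3 to.py .496 -.389 .066 153.3
```

```text
t 8.1167 shift [-0.0036 -0.0022 -0.0783] rot [ 0.0036  0.0062 -0.0103] rows>= 1.9 F [ 0.3 -0.6  1.5] j [-20.  20. -12.   0. -58. -96.] w 0.0393
```

Request:
{"fn": "carry_out", "kwargs": {"plan": [[-0.002,-0.002,-0.022,0.002,0.002,-0.005],[-0.002,-0.001,-0.022,0,0,-0.005],[0,0,-0.02,0,0,0],[0,0,-0.01,0,0,0],[0,0,-0.004,0,0,0],[0,0,0,0,0,0]]}}

```text
time_s: 8.62
tcp_pos: [0.5036, -0.3871, 0.0737]
eef_rot: [180.0, 1.0, 154.0]
contact_force: [0.6, 0.6, -0.0]
gripper_width: 0.0393
```

```bash
python3 to.py .496 -.389 .066 153.3
```

```text
t 8.6167 shift [-0.0076 -0.0019 -0.0077] rot [ 0.0068  0.0154 -0.0119] rows>= 0.3 F [ 0.6  0.6 -0. ] j [-20.  24. -16.   0. -49. -96.] w 0.0393
```

Request:
{"fn": "carry_out", "kwargs": {"plan": [[-0.006,-0.002,-0.006,0.006,0.012,-0.01],[-0.004,-0.001,-0.004,0.003,0.008,-0.006],[-0.002,-0.001,-0.002,0.001,0.003,-0.003],[0,0,0,0,0,0]]}}

```text
time_s: 8.95
tcp_pos: [0.4933, -0.3919, 0.0651]
eef_rot: [-180.0, -0.3, 152.9]
contact_force: [-0.0, 0.6, -1.0]
gripper_width: 0.0395
```

```bash
python3 to.py .496 -.389 .066 153.3
```

```text
t 8.95 shift [0.0027 0.0029 0.0009] rot [-0.0016 -0.0049  0.0068] rows>= 0.1 F [-0.   0.6 -1. ] j [-21.  25. -16.   0. -50. -96.] w 0.0395
```

Request:
{"fn": "carry_out", "kwargs": {"plan": [[0.002,0.002,0.0005,0,-0.003,0.004],[0,0,0,0,0,0]]}}

```text
time_s: 9.12
tcp_pos: [0.4955, -0.3904, 0.0664]
eef_rot: [180.0, -0.1, 153.1]
contact_force: [0.4, -0.9, -0.4]
gripper_width: 0.0393
```

Request:
{"fn": "carry_out", "kwargs": {"plan": [[0,0,0,0,0,0],[0,0,0,0,0,0],[0,0,0,0,0,0],[0,0,0,0,0,0],[0,0,0,0,0,0],[0,0,0,0,0,0]], "fingers": 1, "force": 20}}

```text
time_s: 9.62
tcp_pos: [0.4959, -0.3904, 0.0671]
eef_rot: [180.0, -0.0, 153.1]
contact_force: [-0.7, 0.3, -1.0]
gripper_width: 0.0161
```

```bash
python3 to.py .496 -.389 .066 153.3
```

```text
t 9.6167 shift [ 0.0001  0.0014 -0.0011] rot [-0.0007  0.0003  0.0029] rows>= 0.0 F [-0.7  0.3 -1. ] j [-21.  24. -16.  -0. -49. -96.] w 0.0161
```

Request:
{"fn": "carry_out", "kwargs": {"plan": [[0,0,0.02,0,0,0],[0,0,0.035,0,0,0],[0,0,0.04,0,0,0],[0,0,0.04,0,0,0],[0,0.01,0.03,0,0,0],[0.01,0.034,0.005,0,0,0.03],[0.011,0.036,0,0,0,0.03],[0.011,0.036,0,0,0,0.03],[0.011,0.036,0,0,0,0.03],[0.011,0.036,0,0,0,0.03],[0.011,0.036,0,0,0,0.03]], "force": 30}}

```text
time_s: 10.53
tcp_pos: [0.5554, -0.162, 0.2427]
eef_rot: [179.9, -0.3, 163.1]
contact_force: [0.5, -0.3, -1.2]
gripper_width: 0.0158
```

```bash
python3 to.py .6047 -.0323 .205 171.2
```

```text
t 10.5333 shift [ 0.0493  0.1297 -0.0377] rot [-0.0024 -0.0057  0.1407] rows>= 3.4 F [ 0.5 -0.3 -1.2] j [   3.   11.  -10.   -0.  -69. -110.] w 0.0158
```

Request:
{"fn": "carry_out", "kwargs": {"plan": [[0.012,0.033,-0.004,0,0,0.035],[0.012,0.033,-0.004,0,0,0.035],[0.01,0.025,-0.008,0,0,0.035],[0.005,0.01,-0.005,0,0,0.02],[0,0,0,0,0,0],[0,0,0,0,0,0]]}}

```text
time_s: 11.03
tcp_pos: [0.5961, -0.0483, 0.2206]
eef_rot: [179.9, -0.3, 171.2]
contact_force: [0.0, 0.3, -1.5]
gripper_width: 0.016
```

```bash
python3 to.py .6047 -.0323 .205 171.2
```

```text
t 11.0333 shift [ 0.0086  0.016  -0.0156] rot [-0.0034 -0.0054  0.0001] rows>= 0.6 F [ 0.   0.3 -1.5] j [  14.   14.  -10.   -0.  -67. -113.] w 0.016
```

Request:
{"fn": "carry_out", "kwargs": {"plan": [[0.005,0.01,-0.008,-0.002,-0.003,0],[0.004,0.006,-0.006,-0.001,-0.003,0],[0.001,0.003,-0.003,0,0,0],[0,0,0,0,0,0]]}}

```text
time_s: 11.37
tcp_pos: [0.606, -0.031, 0.2023]
eef_rot: [180.0, 0.0, 170.9]
contact_force: [-0.2, -0.3, -0.9]
gripper_width: 0.0157
```

```bash
python3 to.py .6047 -.0323 .205 171.2; python3 wshot.py w6
python3 - <<'E'
from h import *
im=r.capture('scene'); crop(im,280,130,480,280,4,'pics/sc6.png')
E
```

```text
t 11.3667 shift [-0.0013 -0.0013  0.0027] rot [0.0001 0.0007 0.0051] rows>= 0.1 F [-0.2 -0.3 -0.9] j [  16.   15.  -10.    0.  -65. -115.] w 0.0157
11.3667 [ 0.606  -0.031   0.2023] [1.8000e+02 4.0000e-02 1.7091e+02] [  15.5   15.1  -10.4    0.   -64.5 -114.6] 0.54 [-0.19 -0.33 -0.94] 0.015676835694306265
```

View pics/w6.png

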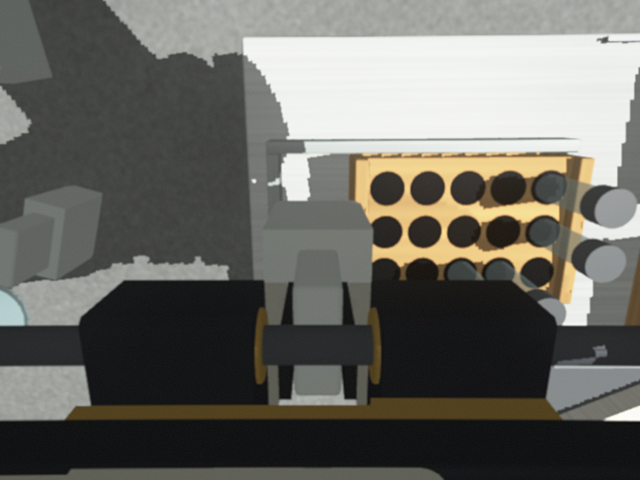

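View pics/sc6.png

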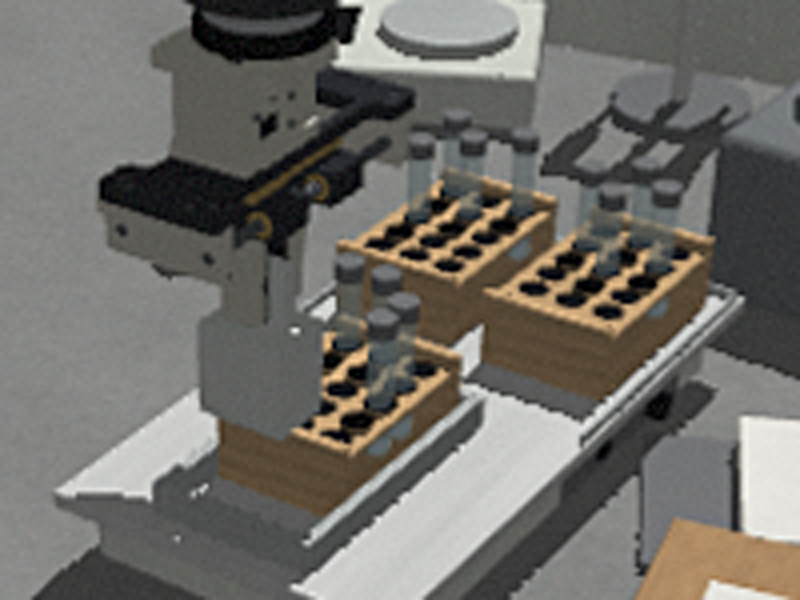

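Request:
{"fn": "carry_out", "kwargs": {"plan": [[-0.001,-0.0015,-0.006,0,0,0.005],[0,0,-0.006,0,0,0],[0,0,-0.004,0,0,0],[0,0,0,0,0,0]]}}

```text
time_s: 11.8
tcp_pos: [0.6049, -0.0344, 0.1865]
eef_rot: [180.0, 0.2, 171.1]
contact_force: [0.9, -0.5, -2.0]
gripper_width: 0.0158
```

```bash
python3 to.py .6047 -.0323 .185 171.2
```

```text
t 11.8 shift [-0.0002  0.0021 -0.0015] rot [-0.0002  0.0028  0.0012] rows>= 0.1 F [ 0.9 -0.5 -2. ] j [  15.   16.  -12.    0.  -62. -114.] w 0.0158
```

Request:
{"fn": "carry_out", "kwargs": {"plan": [[0,0.0018,-0.003,0,0.002,0.001],[0,0.0003,-0.004,0,0,0],[0,0,-0.004,0,0,0]]}}

```text
time_s: 12.05
tcp_pos: [0.6052, -0.0325, 0.1753]
eef_rot: [180.0, 0.1, 171.2]
contact_force: [-0.1, 0.8, -1.0]
gripper_width: 0.016
```

```bash
python3 to.py .6047 -.0323 .165 171.2
```

```text
t 12.05 shift [-0.0005  0.0002 -0.0103] rot [-0.0001  0.0018  0.0006] rows>= 0.2 F [-0.1  0.8 -1. ] j [  15.   16.  -13.    0.  -61. -114.] w 0.016
```

Request:
{"fn": "carry_out", "kwargs": {"plan": [[0,0,-0.005,0,0.001,0],[0,0,-0.005,0,0,0],[0,0,-0.005,0,0,0]]}}

```text
time_s: 12.3
tcp_pos: [0.6054, -0.0323, 0.159]
eef_rot: [180.0, 0.1, 171.2]
contact_force: [0.2, 0.1, -0.5]
gripper_width: 0.0155
```

```bash
python3 to.py .6047 -.0323 .145 171.2
```

```text
t 12.3 shift [-0.0007  0.     -0.014 ] rot [-0.0002  0.0011  0.0002] rows>= 0.3 F [ 0.2  0.1 -0.5] j [  15.   17.  -14.    0.  -59. -114.] w 0.0155
```

Request:
{"fn": "carry_out", "kwargs": {"plan": [[0,0,-0.004,0,0.001,0],[0,0,-0.004,0,0,0],[0,0,-0.004,0,0,0]]}}

```text
time_s: 12.55
tcp_pos: [0.6051, -0.0323, 0.145]
eef_rot: [-180.0, -0.1, 171.2]
contact_force: [1.0, -0.3, -0.6]
gripper_width: 0.0155
```

```bash
python3 to.py .6047 -.0323 .127 171.2
```

```text
t 12.55 shift [-0.0004 -0.     -0.018 ] rot [-0.0001 -0.0009  0.0002] rows>= 0.4 F [ 1.  -0.3 -0.6] j [  15.   18.  -15.   -0.  -58. -114.] w 0.0155
```

Request:
{"fn": "carry_out", "kwargs": {"plan": [[0,0,-0.004,0,0,0],[0,0,-0.004,0,0,0],[0,0,-0.003,0,0,0]]}}

```text
time_s: 12.8
tcp_pos: [0.605, -0.0323, 0.1324]
eef_rot: [-180.0, -0.1, 171.2]
contact_force: [-0.1, -0.4, -1.9]
gripper_width: 0.0155
```

```bash
python3 to.py .6047 -.0323 .127 171.2
```

```text
t 12.8 shift [-0.0003 -0.     -0.0054] rot [ 0.     -0.0014  0.0002] rows>= 0.1 F [-0.1 -0.4 -1.9] j [  15.   18.  -15.   -0.  -56. -114.] w 0.0155
```

Request:
{"fn": "carry_out", "kwargs": {"plan": [[0,0,-0.003,0,0,0],[0,0,-0.002,0,0,0]]}}

```text
time_s: 12.97
tcp_pos: [0.605, -0.0324, 0.1271]
eef_rot: [-180.0, -0.1, 171.2]
contact_force: [-6.1, 2.1, 19.1]
gripper_width: 0.0158
```

Request:
{"fn": "carry_out", "kwargs": {"plan": [[0,0,-0.0015,0,0,0],[0,0,0,0,0,0]]}}

```text
time_s: 13.13
tcp_pos: [0.6052, -0.0323, 0.1278]
eef_rot: [-180.0, -0.0, 171.3]
contact_force: [-0.7, 0.7, -1.3]
gripper_width: 0.0161
```

```bash
python3 to.py .6047 -.0323 .127 171.2
```

```text
t 13.1333 shift [-0.0005 -0.     -0.0008] rot [ 0.0007 -0.0003 -0.001 ] rows>= 0.0 F [-0.7  0.7 -1.3] j [  15.   19.  -16.    0.  -55. -114.] w 0.0161
```

Request:
{"fn": "carry_out", "kwargs": {"plan": [[0,0,0,0,0,0],[0,0,0,0,0,0],[0,0,0,0,0,0]], "fingers": 0.2}}

```text
time_s: 13.38
tcp_pos: [0.606, -0.0322, 0.1286]
eef_rot: [-180.0, 0.1, 171.3]
contact_force: [-0.5, 0.2, -0.1]
gripper_width: 0.0301
```

Request:
{"fn": "carry_out", "kwargs": {"plan": [[0,0,0.015,0,0,0],[0,0,0.03,0,0,0],[0,0,0.035,0,0,0],[0.008,0,0.035,0,0,0],[0.012,0,0.02,0,0,0],[0.015,-0.01,0,0,0,0],[0,0,0,0,0,0],[0,0,0,0,0,0]]}}

```text
time_s: 14.05
tcp_pos: [0.6402, -0.0433, 0.2694]
eef_rot: [-179.9, 0.0, 171.3]
contact_force: [-0.1, 0.8, -0.2]
gripper_width: 0.0347
```

```bash
python3 wshot.py w7
python3 - <<'E'
from h import *
im=r.capture('scene'); crop(im,280,130,480,280,4,'pics/sc7.png')
im=cv2.imread('pics/w7.png')[:,:,::-1]; crop(im,220,80,420,280,3,'pics/w7b.png')
E
```

```text
14.05 [ 0.6402 -0.0433  0.2694] [-1.7991e+02  4.0000e-02  1.7125e+02] [ 1.360e+01  1.610e+01 -1.000e-01  1.000e-01 -7.380e+01 -1.124e+02] 1.32 [-0.09  0.78 -0.2 ] 0.03471066694210114
```

View pics/w7.png

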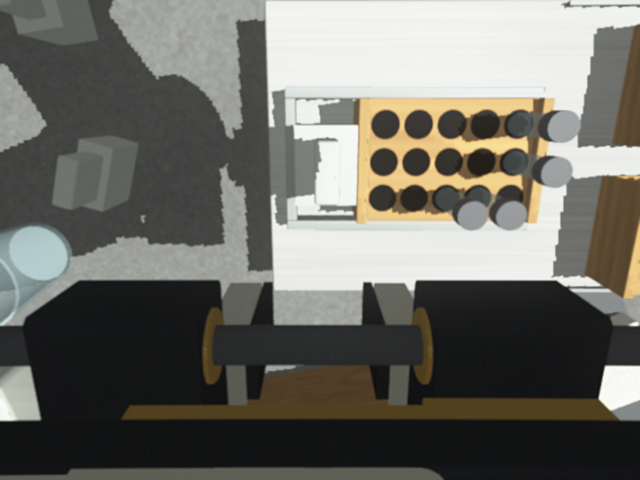

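View pics/sc7.png

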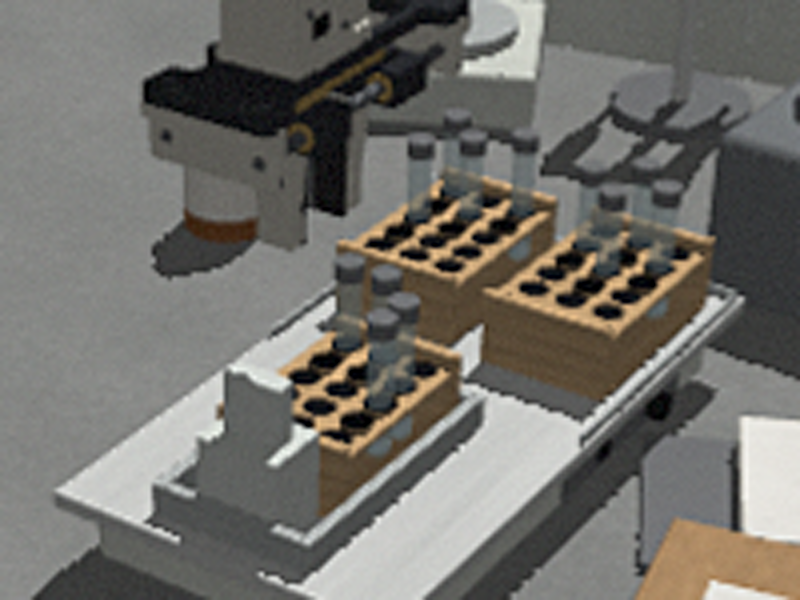

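View pics/w7b.png

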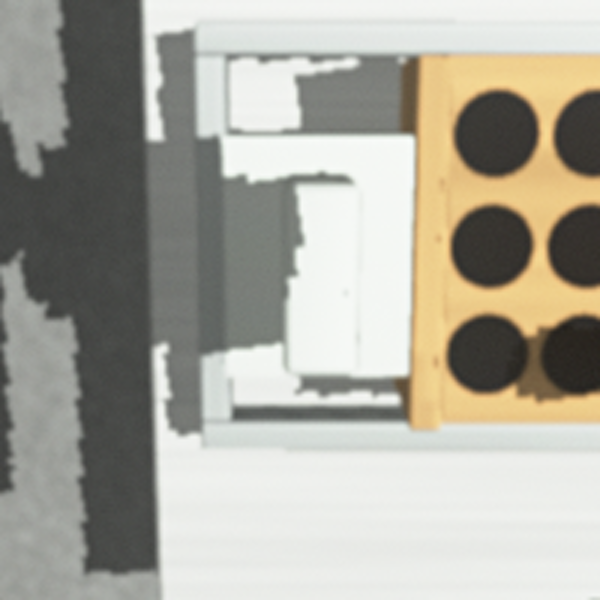

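```bash
python3 to.py .47 -.25 .33 171.2
```

```text
t 14.15 shift [-0.1693 -0.2068  0.0618] rot [ 0.0019 -0.0017 -0.0011] rows>= 6.6 F [ 0.1 -0.1 -0.9] j [  14.   16.   -0.    0.  -74. -112.] w 0.0347
```

Run:
```python
from h import *
import pickle
st=pickle.load(open('pics/w7.pkl','rb')); c=cam('wrist',st)
k=lambda P: (np.array(P,float)+.5)/3-.5+[220,80]
wi=onz(c,k([(228,57),(232,420)]),.082);wo=onz(c,k([(195,22),(203,446)]),.082); rk=onz(c,k([(418,56),(410,428)]),.112); b=onz(c,k([(222,134),(416,135),(411,376),(218,352)]),.12)
th=np.radians(-8.8); y=np.array([-np.sin(th),np.cos(th),0]); x=np.array([np.cos(th),np.sin(th),0])
o=wi.mean(0)
for n,Q in(('wo',wo),('wi',wi),('rk',rk),('b',b)): print(n,((Q-o)@y).round(4),((Q-o)@x).round(4))
```

```text
wo [-0.0081 -0.0081] [-0.0556  0.0546]
wi [ 0.0001 -0.0001] [-0.0473  0.0473]
rk [0.0454 0.0459] [-0.0466  0.0419]
b [ 0.0003  0.0447  0.045  -0.0014] [-0.0293 -0.0291  0.027   0.0212]
```

Request:
{"fn": "carry_out", "kwargs": {"plan": [[-0.012,-0.035,0.006,0,0,0],[-0.012,-0.035,0.006,0,0,0],[-0.012,-0.035,0.006,0,0,0],[-0.012,-0.035,0.006,0,0,0],[-0.012,-0.035,0.006,0,0,0],[-0.012,-0.035,0.006,0,0,0],[-0.012,-0.035,0.006,0,0,0],[-0.012,-0.035,0.006,0,0,0],[-0.012,-0.035,0,0,0,0],[-0.012,-0.035,0,0,0,0],[-0.012,-0.035,0,0,0,0],[0,0,0,0,0,0]]}}

```text
time_s: 15.15
tcp_pos: [0.4911, -0.4358, 0.3064]
eef_rot: [-180.0, -1.2, 171.9]
contact_force: [-0.1, 1.9, -0.4]
gripper_width: 0.035
```

```bash
python3 to.py .47 -.25 .33 171.2
python3 - <<'E'
from h import *
im=r.capture('scene'); cv2.imwrite('pics/sc8.png',im[:,:,::-1])
im=r.capture('top'); cv2.imwrite('pics/top8.png',im[:,:,::-1]); crop(im,225,165,365,260,5.5,'pics/top8b.png')
E
```

```text
t 15.15 shift [-0.0211  0.1858  0.0236] rot [-0.0022 -0.0207 -0.0116] rows>= 4.5 F [-0.1  1.9 -0.4] j [-24.  17.   6.   0. -80. -74.] w 0.035
```

View pics/sc8.png

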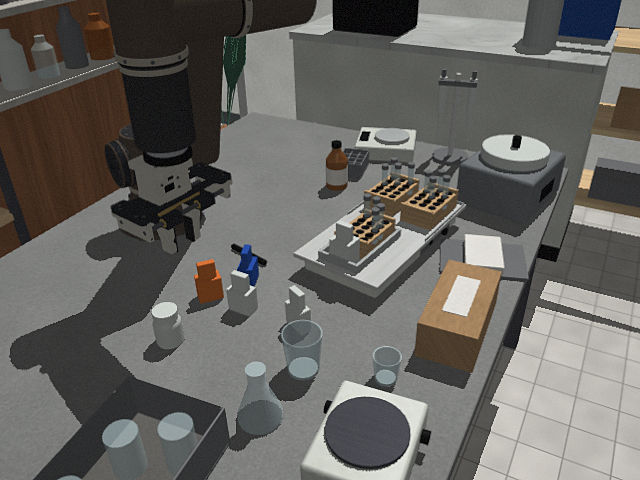

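View pics/top8b.png

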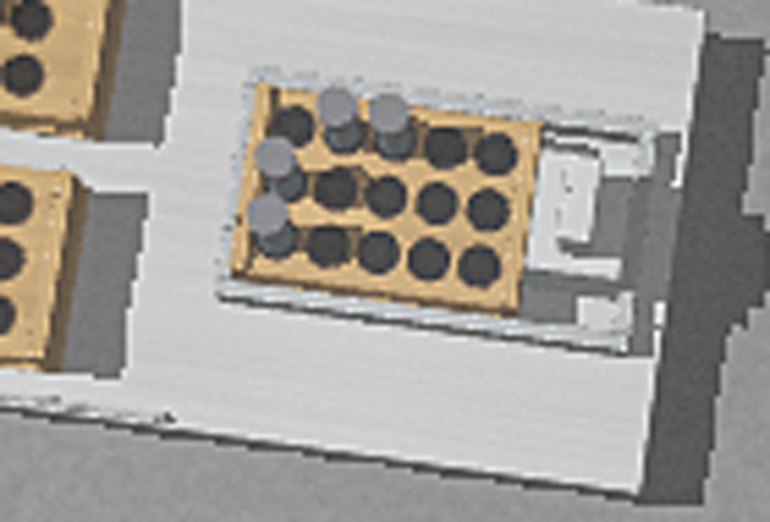

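View pics/top8.png

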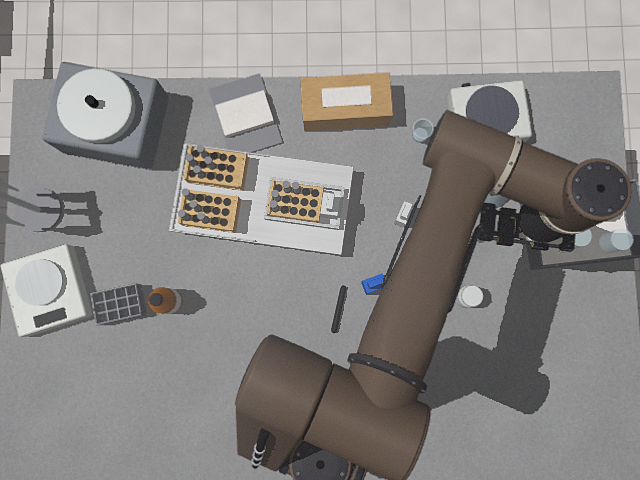

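Request:
{"fn": "carry_out", "kwargs": {"plan": [[0,0,0,0,0,0],[0,0,0,0,0,0],[0,0,0,0,0,0]]}}

```text
time_s: 15.5
tcp_pos: [0.4931, -0.4297, 0.3054]
eef_rot: [179.9, -1.2, 172.0]
contact_force: [0.1, -0.3, -0.2]
gripper_width: 0.0347
```

```bash
python3 -c "
from plant import r
print(r.get_state()['contact_force'], abs(r.get_state()['qd']).max()); print(r.close_job())"
```

```text
[ 0.14082091 -0.33244593 -0.22950795] 1.2743490050999233
the job is handed in; nothing more can be done
None
```

The rack is home against the bay's +y wall, the thickest block (44 mm) stands upright and fully down in the gap, and I handed the job in at about 15.5 s.

- **Rack:** I pushed it home with the closed fingers. It met the wall with about 31 N, within 1 mm of where a 136 mm rack should stop.
- **Block choice:** The wrist camera showed a rack about 136 mm long and a gap of 45.6 mm. The true gap should be 46.5 mm, since the camera read lengths about 1% short. So I tried the thickest block first. It went in with no noticeable force and stopped on the bay floor at the expected height. I did not try the middle and thin blocks, because no larger size was left to rule out.
- **Last checks:** After release, the wrist picture showed the block's top at the height and size expected for standing fully down. The rack's position was unchanged. In the scene picture the other two blocks, the beaker, flask, jar and the coloured look-alikes stood where they were. The arm hid some of these from the top camera.
- **Disagreement:** The top and wrist cameras differed by up to about 5 mm on the bay centre. I placed the block by the closer wrist view, which the rack's stop against the wall confirmed.

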